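# Fold the ratchet tablet stand flat

## Task

Fold the empty tablet stand flat so that it can be put away: with a fingertip press its red tab down until the ratchet pawl is clear of the teeth, then push the wooden crossbar of its arm all the way down to its stop, leaving the tab pressed. Only press and push, gently: do not grasp, lift or shove the stand, do not force the arm past the pawl while it is still in the teeth, and leave everything else on the chest where it is.

Things in the scene. Friction and masses are not known exactly. Their poses are not given: they have to be found in the camera images.
- stand: Folding tablet stand, loose on the chest top, 2.6 kg: grey steel base plate 290 (x) x 120 (y) x 12 mm. Origin at the centre of its underside, z up; x points from the red tab towards the end where the arm folds down. Pawl and arm hinge stand between steel cheeks within 24 mm of the middle line, at most 87 mm high. Two black rubber rests, 48 mm high, stop the folded crossbar with a few mm of give.
- fold_hinge (a point): Middle of the arm's hinge line, which is parallel to the stand's y: (-20, 0, 50) mm in the stand's frame. The pawl's pivot, parallel to it, is at (-75, 0, 80) mm.
- bar_mid (a point): Centre of the wooden crossbar at the free end of the arm: a round bar 18 mm thick and 100 mm long, parallel to the stand's y. It lies 150 mm from the hinge line. Moves with the arm; about 140 to 152 mm above the chest top at the start, about 58 mm when folded.
- support (a joint): Angle of the toothed arm in rad: 0 fully raised (the arm then rises 0.75 rad above the stand's +x), growing as it is pushed down, to the soft rubber rests at 0.70 (nearly level). It starts at 0 to 0.1. Stiff friction hinge: it stays where it is left; about 4 to 7 N down on the crossbar moves it. With the pawl in, a tooth blocks it at about 0.12.
- tab_top (a point): Centre of the top face of the pawl's red press tab, 30 (x) x 36 (y) mm and 6 mm thick, 50 mm to the -x side of the pawl's pivot. Moves with the pawl; 86 mm above the chest top with the pawl in, about 20 mm lower fully pressed.
- pawl (a joint): Angle of the ratchet pawl in rad: 0 in the teeth, growing as the tab is pressed down, stop at 0.40. It needs about 3 N on the tab and stays where it is left (no spring). Its nose is out of the teeth from about 0.2.
- phone_case: Leave alone: an empty blue hard-silicone phone case lying on its back, 150 x 75 x 11 mm; origin at the centre of its underside.
- power_bank: Leave alone: a black plastic power bank lying flat, 140 x 68 x 16 mm; origin at the centre of its underside.
- pen_holder: Leave alone: a dark wooden round pen holder, 76 mm across and 100 mm high, with three pens rising to about 160 mm; origin at the centre of its underside.
- paperweight: Leave alone: a green glass dome paperweight, 70 mm across, 47 mm high; origin at the centre of its underside.
- cash_box: Leave alone: a blue steel cash box, 154 x 204 x 80 mm with a carrying handle on top (to 95 mm) and a key in its lock; origin at the centre of its underside.
- mug: Leave alone: a white mug, 80 mm across, 90 mm high; origin at the centre of its underside.
- cream_jar: Leave alone: a white cream jar with a green cap, 68 mm across, 60 mm high; origin at the centre of its underside.

How it is judged (in metres and radians):
On the way, in this order (a step that is already met when the one before it is completed fails the run):
1. the pawl is pressed clear of the teeth while the arm is still up (value of joint pawl above 0.2 rad and value of joint support below 0.25 rad), for 0.2 s.
2. the arm is pushed down past its teeth to its stop (value of joint support above 0.64 rad), for 0.2 s.
At the end, for the whole second after the job is handed in: The arm lies folded down within 0.06 rad of the rests (joint above 0.64) and at rest, with the pawl left pressed out of the teeth (more than 0.2 rad); the stand lies flat within 40 mm of where it stood, and every other thing is within 25 mm of its place (value of joint support above 0.64 rad and value of joint pawl above 0.2 rad and velocity of joint support below 0.05 rad/s and linear speed of stand below 0.02 m/s and angle between stand's own z axis and vertical below 0.05 rad and distance of stand from where it was at the start of the episode below 0.04 m and distance of each of phone_case, power_bank, pen_holder, paperweight, cash_box, mug, cream_jar from where it was at the start of the episode below 0.025 m); the robot touches nothing.
It fails at once if one of the other things is moved by more than 25 mm or lifted (distance of any of phone_case, power_bank, pen_holder, paperweight, cash_box, mug, cream_jar from where it was at the start of the episode above 0.025 m).
It fails at once if the stand is lifted or tipped (height (world z) of stand above 0.012 m or angle between stand's own z axis and vertical above 0.1 rad).
It fails at once if the stand is shoved more than 40 mm along the chest top (distance of stand from where it was at the start of the episode above 0.04 m).
It fails at once if the stand, its tab or its arm is pinched or rammed (more than 38 N from the fingers) (contact force between the fingers and stand above 38 N).
It fails at once if the arm is forced past the first tooth while the pawl is still in (value of joint pawl below 0.12 rad and value of joint support above 0.25 rad).
It also fails if it takes over 48 s, if anything falls off the work surface, if the arm or the gripper's body presses on something with over 40 N, if the wrist force passes 120 N, or if a joint passes its speed limit or range.

## Robot

A 6-joint arm with a two-finger parallel gripper is mounted at the origin on the work surface. World frame = base frame: x ahead of the robot, y to its left, z up, the work surface at z = 0. Lengths are in mm, angles in rad, forces in N, time in s.
With the tool pointing down it reaches from about 275 to 1000 mm from the base axis. Payload 8.4 kg.
Tool frame: the origin (TCP) lies at the very end of the fingers, on their centre line; the grasp point (between the pads) lies 19 mm behind it; z points along the fingers, x is the direction in which the jaws open and shut, and the axes are right-handed (so a half turn about z gives the same grasp; the last joint's range is limited). The gripper opens to 85 mm and grips with 20 to 120 N. Pads are 22 mm wide; open, the fingers measure 114 mm over their backs; the gripper's body (76 mm by 85 mm) begins 54 mm behind the grasp point. The pads swing forward as they close: fully open they stand 13 mm farther back than shut.
Start: joints at [1.305, 0.353, 1.633, -0, 1.155, -0.002], TCP at [162.968, 603.382, 231.281] pointing down, gripper open.
Joint ranges: [-2.63, 2.63], [-0.92, 2.1], [0.06, 2.66], [-1.3, 4.44], [0, 2.69], [-3.02, 3.02]. Speed limits (rad/s): [2.22, 2.22, 2.79, 3.14, 3.14, 3.14].

## Interface

Orientations are given as [roll, pitch, yaw] about the fixed x, y, z axes, in that order (R = Rz(yaw) Ry(pitch) Rx(roll)).
In Python, from rig import r gives the robot as it stands.
- The arm moves only by the tool arm_command, never from a script. Its argument "targets" is a list of rows, each a list of 6 numbers: the shift along the tool's x, y, z in m, then the turn, a rotation vector about the tool's x, y, z in rad. A call has 1 to 20 rows; each row shifts and turns the commanded pose from where the row before left it, along the tool's axes as they then stand; what a row does not reach is not made up. A row lasts 1/12 s, in which the tool goes at most 41.7 mm and 7.16 degrees, less where a joint would pass 70% of its speed; a pose out of reach is approached as far as the arm can. A call is refused whole if a number of a shift passes 0.0417 or a number of a turn 0.125, either way. A call with a gripper value outside its range is refused whole. "fingers" is the finger opening in m, from 0 to 0.0854, set as the call begins (left out, the last holds). The fingers move at their own pace and stop on an object; "squeeze" is the grip in N (left out, the last holds). Time passes only in rows, so rows that do not move let the fingers close. It gives the time, the measured TCP pose, the force and the opening at its end, in the units of the state.
- r.sense(): the state, without advancing time (a new reading comes with each control period).
- r.grab_frame(name): name is "side" or "top" or "wrist"; returns a dict with "image" (420x560x3 uint8, blue, green, red), "fx", "fy", "cx", "cy" (pixels), "xyz" and "orientation" of the camera in the world. Camera axes: x right, y down, z forward; pixel columns grow to the right and rows downward; lengths in mm; the calibration is good to about 2 mm. A picture is of the moment at which its call begins. There is no depth.
- r.sign_off(): hands the job in, once; it reports no verdict.
The state is a dict: "clock": time; "qpos": joint angles; "qvel": joint speeds; "joint_efforts": joint torques, N m; "eef_pos": TCP position; "tcp_rot": TCP orientation; "contact_force": force on the tool from outside, world axes, zero at the start; "wrist_torque": the same for the moment, N m; "opening": opening from 0.0 (shut) to 1.0 (fully open).
Only numpy, scipy, OpenCV 4.12 (cv2) and the standard library are available. Lean on these libraries where they do the work, as an engineer would, in place of code of your own. Each camera call takes 0.05 s, during which the arm holds its last target.

## Working session

There is one attempt and no reset: what is moved stays moved. The work goes in short steps, Python scripts to look and compute and a tool call to move; the robot and the scene stay as the last step left them, time stands still between calls to the robot, and variables do not carry over. Pictures are saved under pics/ and viewed, and the job is handed in when it is done.

Besides the shell and the picture viewer there is one more tool, called after "Request:" by a JSON object that holds its "method" and its "body", one argument or row to a line. arm_command: Moves the arm, as the interface text tells. Its arguments: {"type":"object","properties":{"targets":{"type":"array"},"fingers":{"type":"number"},"squeeze":{"type":"number"}},"required":["targets"]}

```bash
mkdir -p pics; ls; python3 - <<'E'
from rig import r
import cv2
s=r.sense();print({k:s[k] for k in('clock','eef_pos','tcp_rot','contact_force','opening')})
for n in('top','side','wrist'):
    f=r.grab_frame(n);cv2.imwrite(f'pics/{n}0.png',f['image']);print(n,{k:f[k] for k in f if k!='image'})
E
```

```text
pics
{'clock': 0.0, 'eef_pos': array([162.80916958, 602.89612806, 230.53167805]), 'tcp_rot': array([-3.14157970e+00,  1.44973407e-03,  1.30700593e+00]), 'contact_force': array([-0.02971399, -1.07993161,  0.23413517]), 'opening': 1.0004521586004997}
top {'fx': 545.0692468276673, 'fy': 545.0692468276673, 'cx': 275.69451492281536, 'cy': 225.7807650669234, 'xyz': array([ 406.4548559 ,   42.9214379 , 1893.40869186]), 'orientation': array([-3.04186601, -0.01164019, -1.55738414])}
side {'fx': 499.3028166093824, 'fy': 499.3028166093824, 'cx': 277.3721328980073, 'cy': 211.1260805962846, 'xyz': array([ -26.41749661, -789.17343175, 1314.55484696]), 'orientation': array([-2.44943461,  0.01462905, -0.64119864])}
wrist {'fx': 354.8513195222641, 'fy': 354.8513195222641, 'cx': 279.4566311655579, 'cy': 202.1024578144084, 'xyz': array([ 96.1040916 , 620.75007245, 373.74090149]), 'orientation': array([2.86722136e+00, 2.55219489e-04, 1.30701201e+00])}
```

View pics/top0.png

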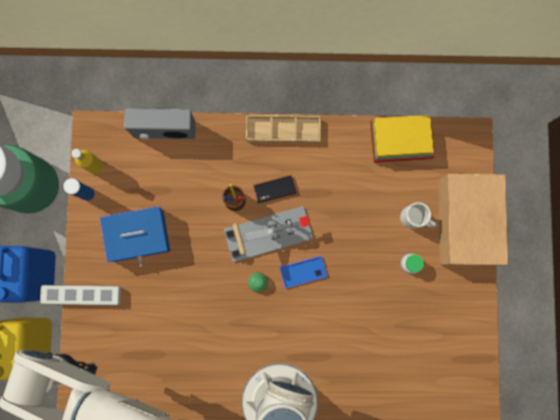

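View pics/side0.png

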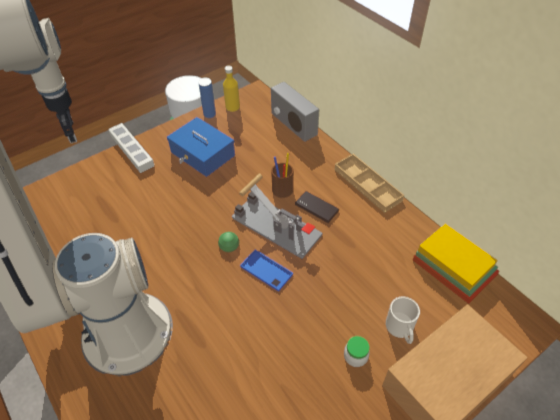

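View pics/wrist0.png

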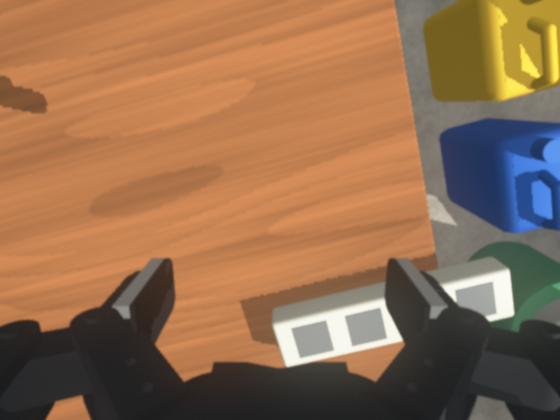

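The top view shows the stand around (268,234), with its tab at (304,221) and crossbar at (238,241). The pen holder is at (233,197), the power bank at (275,189), the paperweight at (258,282) and the phone case at (304,272). I'll zoom in next.

```bash
python3 - <<'E'
import cv2
a=cv2.imread('pics/top0.png')[170:300,210:340];cv2.imwrite('pics/topz.png',cv2.resize(a,None,fx=4.6,fy=4.6,interpolation=cv2.INTER_CUBIC))
a=cv2.imread('pics/side0.png')[150:300,200:360];cv2.imwrite('pics/sidez.png',cv2.resize(a,None,fx=4,fy=4,interpolation=cv2.INTER_CUBIC))
E
```

```text
(no output)
```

View pics/topz.png

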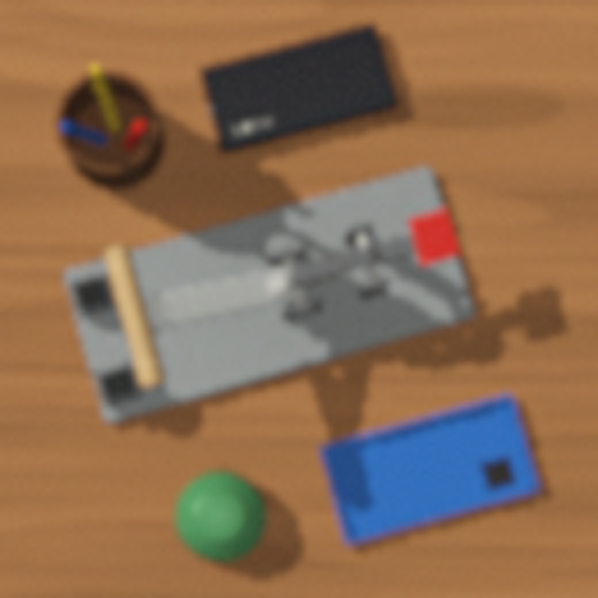

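View pics/sidez.png

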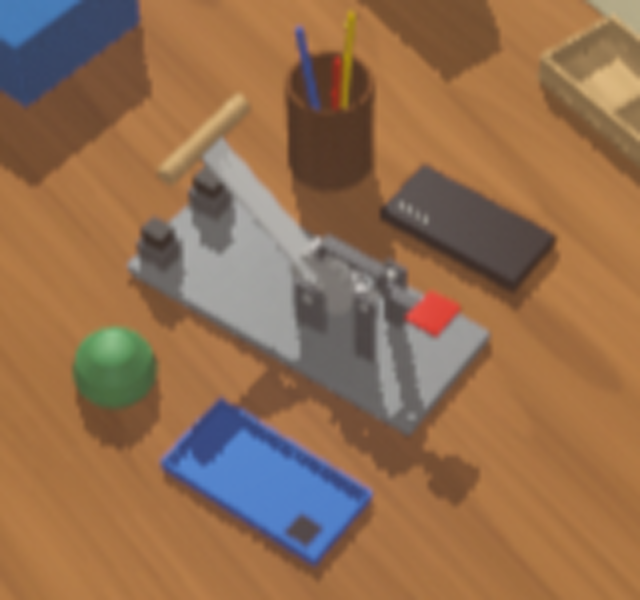

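The zoomed top view shows the plate corners at (66,270), (433,167), (475,315) and (110,422). The tab is at (435,237) and the bar ends are at (118,247) and (150,387). In the side zoom the tab is at (434,313), the bar ends are at (241,100) and (166,173), and the plate corners are at (490,335), (412,430) and (130,265). I'll fit the pose from these.

```bash
cat > h.py <<'E'
import numpy as np
from scipy.spatial.transform import Rotation as R
def proj(f,P):
    P=np.atleast_2d(P);C=R.from_euler('xyz',f['orientation']).as_matrix()
    c=(P-f['xyz'])@C;return np.c_[f['fx']*c[:,0]/c[:,2]+f['cx'],f['fy']*c[:,1]/c[:,2]+f['cy']]
def ray(f,uv,z):
    C=R.from_euler('xyz',f['orientation']).as_matrix()
    d=C@np.array([(uv[0]-f['cx'])/f['fx'],(uv[1]-f['cy'])/f['fy'],1]);return f['xyz']+d*(z-f['xyz'][2])/d[2]
def S2W(p,P):
    c,s=np.cos(p[2]),np.sin(p[2]);P=np.atleast_2d(P)
    return np.c_[p[0]+c*P[:,0]-s*P[:,1],p[1]+s*P[:,0]+c*P[:,1],P[:,2]]
E
python3 - <<'E'
from h import *
from rig import r
from scipy.optimize import least_squares
t=r.grab_frame('top');s=r.grab_frame('side')
zt=lambda a:(np.array(a)+.5)/4.6-.5+[210,170]
zs=lambda a:(np.array(a)+.5)/4-.5+[200,150]
ut=zt([(66,270),(433,167),(475,315),(110,422),(435,237),(118,247),(150,387)])
us=zs([(490,335),(412,430),(130,265),(434,313),(241,100),(166,173)])
def pts(p):
    a=.75-p[3];b=[-20+150*np.cos(a),0,50+150*np.sin(a)]
    y=np.array([0,50,0])
    # image: world up = +x ; stand +x ~ world +y -> stand +y ~ world -x (down)
    C=[[145,-60,12],[-145,-60,12],[-145,60,12],[145,60,12]]
    tab=[-125,0,86]
    return np.array(C),np.array(tab),np.array(b),y
def res(p,full=False):
    C,tab,b,y=pts(p)
    # pick which sign: top-image upper side = world +x = stand -y
    T=np.vstack([C[0],C[1],C[2],C[3],tab,b-y,b+y]);S=np.vstack([C[1],C[2],C[3],tab,b-y,b+y])
    e=np.r_[proj(t,S2W(p,T))-ut,proj(s,S2W(p,S))-us]
    return e if full else e.ravel()
o=least_squares(res,[400,60,1.8,0.05],loss='soft_l1');print(o.x,res(o.x,1).round(1))
p=o.x;C,tab,b,y=pts(p)
print('tab',S2W(p,tab),'bar',S2W(p,b),'ends',S2W(p,[b-y,b+y]))
for n,u,z in[('penholder',(112,115),100),('bank',(303,90),16),('pw',(222,515),20),('case',(432,470),8)]:print(n,ray(t,zt(u),z).round())
E
```

```text
[568.63528877  47.18420493   1.86270759  -6.18777165] [[-0.2 -0.2]
 [ 0.3 -0.5]
 [ 0.9  0.3]
 [-0.5  0.1]
 [ 0.6 -0. ]
 [-0.3  0. ]
 [ 1.1 -0.6]
 [ 0.5 -1. ]
 [-1.  -0.2]
 [-1.2 -0.8]
 [-0.2 -0.5]
 [ 0.3  0.5]
 [-0.5  0.9]]
tab [[604.60818381 -72.52774444  86.        ]] bar [[540.14620158 141.99125783 141.32467122]] ends [[588.03098133 156.38041585 141.32467122]
 [492.26142183 127.60209981 141.32467122]]
penholder [688. 165. 100.]
bank [723.  26.  16.]
pw [402.  82.  20.]
case [437. -75.   8.]
```

The fit is good, within about 1 px: support is about 0.095, the tab is at (605,-73) and the bar mid is at (540,142,141). I'll close the fingers and align tool x with the bar, which needs yaw 0.292 (tool z +1.015).

Request:
{"method": "arm_command", "body": {
  "targets": [
    [0, 0, 0, 0, 0, 0.1],
    [0, 0, 0, 0, 0, 0.1],
    [0, 0, 0, 0, 0, 0.1],
    [0, 0, 0, 0, 0, 0.1],
    [0, 0, 0, 0, 0, 0.1],
    [0, 0, 0, 0, 0, 0.1],
    [0, 0, 0, 0, 0, 0.1],
    [0, 0, 0, 0, 0, 0.1],
    [0, 0, 0, 0, 0, 0.1],
    [0, 0, 0, 0, 0, 0.1],
    [0, 0, 0, 0, 0, 0.015],
    [0, 0, 0, 0, 0, 0]
  ],
  "fingers": 0,
  "squeeze": 20
}}

```text
clock: 1.25
eef_pos: [163.0, 603.3, 231.2]
tcp_rot: [3.141, 0.0, 0.294]
contact_force: [-0.0, -0.3, -0.2]
opening: 0.001
```

```bash
cat >> h.py <<'E'
P=[568.635,47.184,1.8627,.0954]
def delta(s,tgt):
    M=R.from_euler('xyz',s['tcp_rot']).as_matrix();return M.T@(np.array(tgt)-s['eef_pos'])
E
python3 - <<'E'
from h import *
from rig import r
s=r.sense();print(s['clock'],s['eef_pos'],s['tcp_rot'],s['opening'],s['contact_force'])
g=S2W(P,[-130,0,120])[0];print(g,delta(s,g))
E
```

```text
1.25 [162.95106945 603.31495387 231.17203617] [3.14140197e+00 8.08413680e-05 2.93760564e-01] 0.0006563134977521764 [-0.02938741 -0.30665803 -0.18560824]
[606.04586558 -77.31671139 120.        ] [227.04294315 779.75314519 111.30237318]
```

Request:
{"method": "arm_command", "body": {
  "targets": [
    [0.0076, 0.026, 0, 0, 0, 0],
    [0.0076, 0.026, 0, 0, 0, 0],
    [0.0076, 0.026, 0, 0, 0, 0],
    [0.0076, 0.026, 0, 0, 0, 0],
    [0.0076, 0.026, 0, 0, 0, 0],
    [0.0076, 0.026, 0, 0, 0, 0],
    [0.0076, 0.026, 0, 0, 0, 0],
    [0.0076, 0.026, 0, 0, 0, 0],
    [0.0076, 0.026, 0, 0, 0, 0],
    [0.0076, 0.026, 0, 0, 0, 0],
    [0.0076, 0.026, 0, 0, 0, 0],
    [0.0076, 0.026, 0, 0, 0, 0],
    [0.0076, 0.026, 0, 0, 0, 0],
    [0.0076, 0.026, 0, 0, 0, 0],
    [0.0076, 0.026, 0, 0, 0, 0],
    [0.0076, 0.026, 0, 0, 0, 0],
    [0.0076, 0.026, 0, 0, 0, 0],
    [0.0076, 0.026, 0, 0, 0, 0],
    [0.0076, 0.026, 0, 0, 0, 0],
    [0.0076, 0.026, 0, 0, 0, 0]
  ]
}}

```text
clock: 2.92
eef_pos: [458.8, 147.9, 231.4]
tcp_rot: [3.142, -0.0, 0.296]
contact_force: [0.6, 1.9, 0.3]
opening: -0.001
```

Request:
{"method": "arm_command", "body": {
  "targets": [
    [0.0076, 0.026, 0, 0, 0, 0],
    [0.0076, 0.026, 0, 0, 0, 0],
    [0.0076, 0.026, 0, 0, 0, 0],
    [0.0076, 0.026, 0, 0, 0, 0],
    [0.0076, 0.026, 0, 0, 0, 0],
    [0.0076, 0.026, 0, 0, 0, 0],
    [0.0076, 0.026, 0, 0, 0, 0],
    [0.0076, 0.026, 0, 0, 0, 0],
    [0.0076, 0.026, 0, 0, 0, 0],
    [0.0076, 0.026, 0, 0, 0, 0],
    [0, 0, 0, 0, 0, 0],
    [0, 0, 0, 0, 0, 0]
  ]
}}

```text
clock: 3.92
eef_pos: [606.1, -79.0, 230.9]
tcp_rot: [-3.141, 0.0, 0.293]
contact_force: [0.1, -0.6, -0.7]
opening: 0.002
```

```bash
python3 - <<'E'
from h import *
from rig import r
import cv2
s=r.sense();print(s['clock'],s['eef_pos'],s['tcp_rot'],s['contact_force'])
g=S2W(P,[-130,0,120])[0];print(g,delta(s,g))
f=r.grab_frame('wrist');cv2.imwrite('pics/w1.png',f['image'])
E
```

```text
3.9167 [606.10574968 -78.96974799 230.9294625 ] [-3.14137134e+00  3.41624808e-04  2.92756987e-01] [ 0.12935648 -0.55501574 -0.73387659]
[606.04586558 -77.31671139 120.        ] [  0.45761488  -1.57543523 110.92966402]
```

View pics/w1.png

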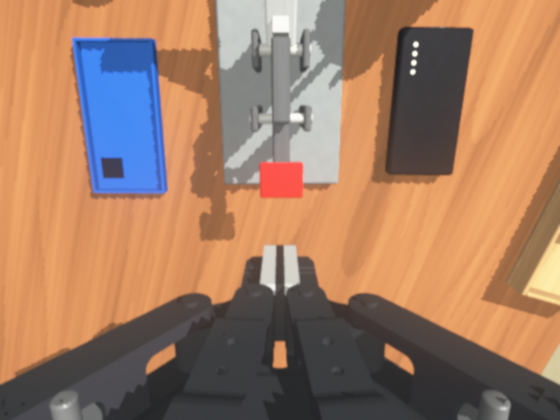

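The wrist view shows the fingertips at (280,250), in line with the red tab at (281,180). The tool is centred on the tab, so I'm descending to z of about 96.

Request:
{"method": "arm_command", "body": {
  "targets": [
    [0.0005, -0.0016, 0.02, 0, 0, 0],
    [0, 0, 0.025, 0, 0, 0],
    [0, 0, 0.025, 0, 0, 0],
    [0, 0, 0.025, 0, 0, 0],
    [0, 0, 0.02, 0, 0, 0],
    [0, 0, 0.012, 0, 0, 0],
    [0, 0, 0.005, 0, 0, 0],
    [0, 0, 0.002, 0, 0, 0],
    [0, 0, 0, 0, 0, 0],
    [0, 0, 0, 0, 0, 0]
  ]
}}

```text
clock: 4.8
eef_pos: [606.7, -76.2, 98.5]
tcp_rot: [3.141, -0.002, 0.292]
contact_force: [0.3, -0.3, 0.7]
opening: 0.002
```

```bash
python3 - <<'E'
from h import *
from rig import r
import cv2
s=r.sense();print(s['clock'],s['eef_pos'],s['contact_force'])
f=r.grab_frame('side');a=f['image'][150:300,200:360];cv2.imwrite('pics/s2.png',cv2.resize(a,None,fx=4,fy=4,interpolation=cv2.INTER_CUBIC))
E
```

```text
4.8 [606.66630266 -76.2095146   98.499322  ] [ 0.25979557 -0.25054321  0.70843315]
```

View pics/s2.png

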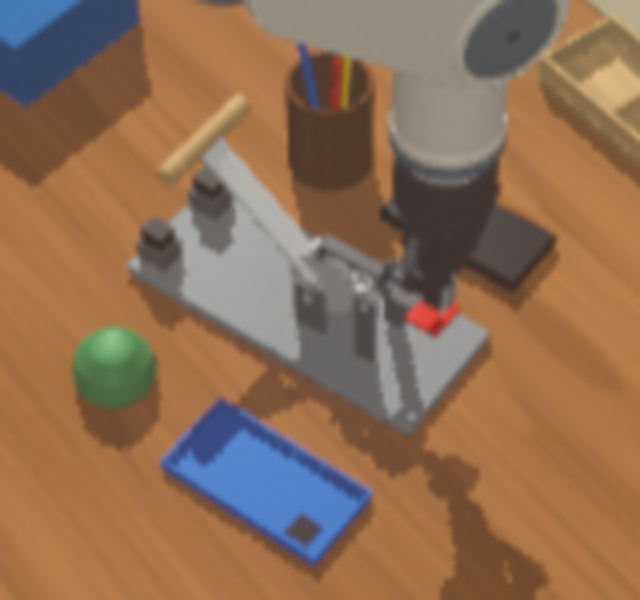

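The side view shows the fingertip directly over the red tab at (432,310), with nothing else nearby. Pressing slowly.

Request:
{"method": "arm_command", "body": {
  "targets": [
    [0, 0, 0.003, 0, 0, 0],
    [0, 0, 0.003, 0, 0, 0],
    [0, 0, 0.003, 0, 0, 0],
    [0, 0, 0.002, 0, 0, 0],
    [0, 0, 0.002, 0, 0, 0],
    [0, 0, 0.002, 0, 0, 0],
    [0, 0, 0.002, 0, 0, 0],
    [0, 0, 0.002, 0, 0, 0]
  ]
}}

```text
clock: 5.52
eef_pos: [606.0, -76.6, 78.3]
tcp_rot: [3.141, -0.0, 0.292]
contact_force: [-1.0, -2.3, 2.6]
opening: -0.002
```

Request:
{"method": "arm_command", "body": {
  "targets": [
    [0, 0, 0.002, 0, 0, 0],
    [0, 0, 0.002, 0, 0, 0],
    [0, 0, 0.001, 0, 0, 0]
  ]
}}

```text
clock: 5.77
eef_pos: [605.8, -76.2, 73.0]
tcp_rot: [-3.141, 0.0, 0.292]
contact_force: [-1.5, -1.1, 3.0]
opening: -0.003
```

Request:
{"method": "arm_command", "body": {
  "targets": [
    [0, 0, 0.001, 0, 0, 0],
    [0, 0, 0.001, 0, 0, 0],
    [0, 0, 0.001, 0, 0, 0]
  ]
}}

```text
clock: 6.02
eef_pos: [605.8, -76.0, 70.2]
tcp_rot: [-3.141, 0.0, 0.292]
contact_force: [-1.0, 1.8, 3.6]
opening: 0.003
```

Request:
{"method": "arm_command", "body": {
  "targets": [
    [0, 0, 0.0005, 0, 0, 0],
    [0, 0, 0.0005, 0, 0, 0],
    [0, 0, 0, 0, 0, 0],
    [0, 0, 0, 0, 0, 0]
  ]
}}

```text
clock: 6.35
eef_pos: [605.9, -76.3, 69.2]
tcp_rot: [3.142, -0.0, 0.292]
contact_force: [-0.7, 0.4, 1.6]
opening: -0.004
```

Request:
{"method": "arm_command", "body": {
  "targets": [
    [0, 0, -0.01, 0, 0, 0],
    [0, 0, -0.025, 0, 0, 0],
    [0, 0, -0.035, 0, 0, 0],
    [0, 0, -0.035, 0, 0, 0],
    [0, 0, -0.03, 0, 0, 0],
    [0, 0.02, -0.015, 0, 0, 0],
    [0, -0.02, 0, 0, 0, 0],
    [0, 0, 0, 0, 0, 0]
  ]
}}

```text
clock: 7.02
eef_pos: [606.1, -75.4, 221.3]
tcp_rot: [3.141, -0.003, 0.291]
contact_force: [-0.3, 0.3, -0.1]
opening: 0.003
```

```bash
python3 - <<'E'
from h import *
from rig import r
import cv2
s=r.sense();print(s['clock'],s['eef_pos'],s['contact_force'])
f=r.grab_frame('side');a=f['image'][150:300,200:360];cv2.imwrite('pics/s3.png',cv2.resize(a,None,fx=4,fy=4,interpolation=cv2.INTER_CUBIC))
cv2.imwrite('pics/w3.png',r.grab_frame('wrist')['image'])
# predicted tab centres in side zoom for several angles
for th in(0,.2,.3,.35,.4):
    c,k=np.cos(th),np.sin(th);t=S2W(P,[-75-50*c-6*k,0,80-50*k+6*c]);print(th,((proj(f,t)[0]-[200,150]+.5)*4-.5).round())
g=S2W(P,[-20+150*np.cos(.655)+4,0,190])[0];print('bar',g,delta(s,g))
E
```

```text
7.0167 [606.06263831 -75.42010151 221.34526123] [-0.3369325   0.34803002 -0.1233751 ]
0 [433. 311.]
0.2 [433. 319.]
0.3 [432. 323.]
0.35 [431. 324.]
0.4 [431. 326.]
bar [539.00640334 145.78587154 190.        ] [  -0.78867761 -231.15255172   31.28933341]
```

View pics/s3.png

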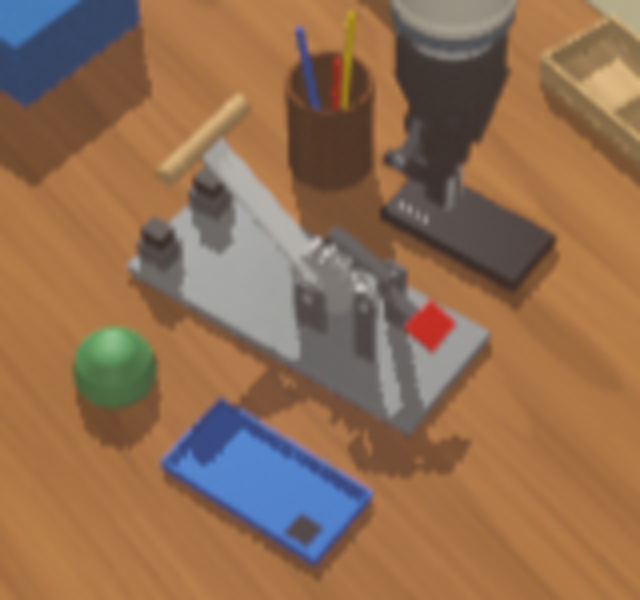

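View pics/w3.png

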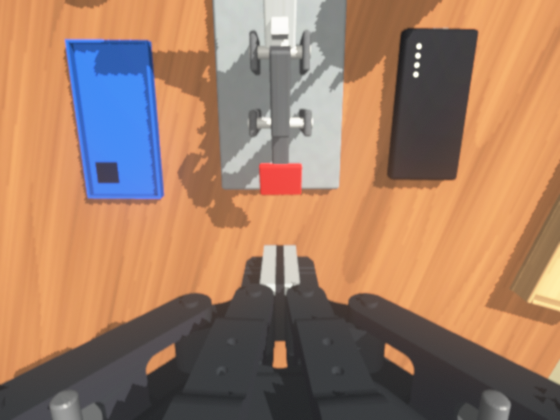

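The tab now sits at (430,327) in the side zoom, where a pawl angle of about 0.37 would put it, so it is pressed and holding. The arm is still up. I'm moving over the crossbar.

Request:
{"method": "arm_command", "body": {
  "targets": [
    [0, -0.015, 0, 0, 0, 0],
    [0, -0.027, 0, 0, 0, 0],
    [0, -0.027, 0, 0, 0, 0],
    [0, -0.027, 0, 0, 0, 0],
    [0, -0.027, 0, 0, 0, 0],
    [0, -0.027, 0, 0, 0, 0],
    [0, -0.027, 0, 0, 0, 0],
    [0, -0.027, 0, 0, 0, 0],
    [-0.0008, -0.02, 0, 0, 0, 0],
    [0, -0.007, 0, 0, 0, 0],
    [0, 0, 0, 0, 0, 0],
    [0, 0, 0, 0, 0, 0]
  ]
}}

```text
clock: 8.12
eef_pos: [538.4, 144.6, 218.9]
tcp_rot: [3.141, 0.001, 0.293]
contact_force: [-0.4, -0.2, -0.7]
opening: -0.0
```

Request:
{"method": "arm_command", "body": {
  "targets": [
    [0, 0, 0.015, 0, 0, 0],
    [0, 0, 0.02, 0, 0, 0],
    [0, 0, 0.015, 0, 0, 0],
    [0, 0, 0.007, 0, 0, 0],
    [0, 0, 0.003, 0, 0, 0],
    [0, 0, 0, 0, 0, 0],
    [0, 0, 0, 0, 0, 0]
  ]
}}

```text
clock: 8.7
eef_pos: [539.2, 144.4, 159.9]
tcp_rot: [3.141, -0.001, 0.291]
contact_force: [0.2, -0.3, 0.2]
opening: 0.001
```

```bash
python3 - <<'E'
from h import *
from rig import r
import cv2
s=r.sense();print(s['clock'],s['eef_pos'],s['contact_force'])
f=r.grab_frame('side');a=f['image'][100:250,180:340];cv2.imwrite('pics/s4.png',cv2.resize(a,None,fx=4,fy=4,interpolation=cv2.INTER_CUBIC))
cv2.imwrite('pics/w4.png',r.grab_frame('wrist')['image'])
for q in(.0954,.2,.3,.4,.5,.6,.68,.7):
    a=.75-q;g=S2W(P,[-20+150*np.cos(a)+3,0,50+150*np.sin(a)+9])[0];print(q,g.round(1),delta(s,g).round(1))
E
```

```text
8.7 [539.16435322 144.35112328 159.85614335] [ 0.22727854 -0.32784212  0.19814573]
0.0954 [539.3 144.9 150.3] [ 0.3 -0.5  9.5]
0.2 [536.7 153.4 137.4] [ 0.2 -9.3 22.5]
0.3 [534.7 160.3 124.2] [  0.2 -16.5  35.6]
0.4 [533.  165.8 110.4] [  0.2 -22.4  49.4]
0.5 [531.7 170.1  96.1] [  0.2 -26.8  63.7]
0.6 [530.8 172.9  81.4] [  0.2 -29.8  78.4]
0.68 [530.5 174.2  69.5] [  0.2 -31.1  90.4]
0.7 [530.4 174.4  66.5] [  0.2 -31.3  93.4]
```

View pics/s4.png

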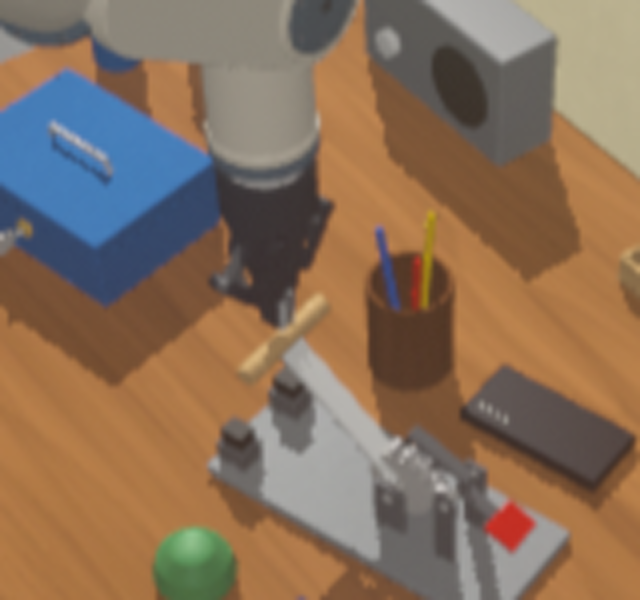

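View pics/w4.png

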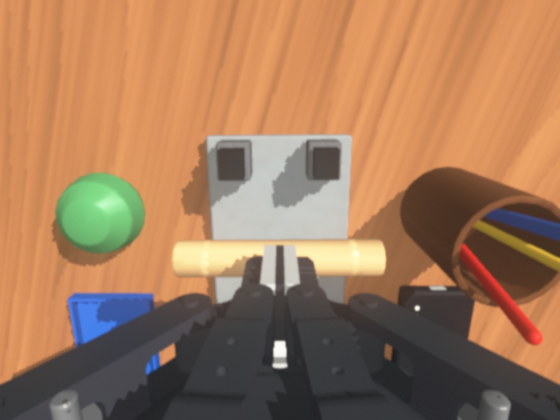

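The wrist view shows the fingertips (280,260) over the middle of the crossbar (280,258). I'm following its arc down, starting with a part to check force.

Request:
{"method": "arm_command", "body": {
  "targets": [
    [0, -0.0005, 0.0035, 0, 0, 0],
    [0, 0, 0.003, 0, 0, 0],
    [0, 0, 0.003, 0, 0, 0],
    [0, -0.0022, 0.0032, 0, 0, 0],
    [0, -0.0022, 0.0032, 0, 0, 0],
    [0, -0.0022, 0.0033, 0, 0, 0],
    [0, -0.0022, 0.0033, 0, 0, 0]
  ]
}}

```text
clock: 9.38
eef_pos: [536.1, 155.1, 137.6]
tcp_rot: [-3.14, -0.002, 0.292]
contact_force: [-4.3, 6.7, 9.8]
opening: -0.0
```

Request:
{"method": "arm_command", "body": {
  "targets": [
    [0, -0.0014, 0.0033, 0, 0, 0],
    [0, -0.0016, 0.0033, 0, 0, 0],
    [0, -0.0017, 0.0033, 0, 0, 0],
    [0, -0.0017, 0.0033, 0, 0, 0]
  ]
}}

```text
clock: 9.72
eef_pos: [534.6, 161.1, 124.3]
tcp_rot: [-3.14, -0.002, 0.292]
contact_force: [-1.8, 5.4, 7.3]
opening: -0.002
```

```bash
python3 - <<'E'
from h import *
from rig import r
import cv2
s=r.sense();print(s['clock'],s['eef_pos'],s['contact_force'])
f=r.grab_frame('side');a=f['image'][100:250,180:340];cv2.imwrite('pics/s5.png',cv2.resize(a,None,fx=4,fy=4,interpolation=cv2.INTER_CUBIC))
E
```

```text
9.7167 [534.56806265 161.0907402  124.27755463] [-1.83280011  5.35318274  7.31164704]
```

View pics/s5.png

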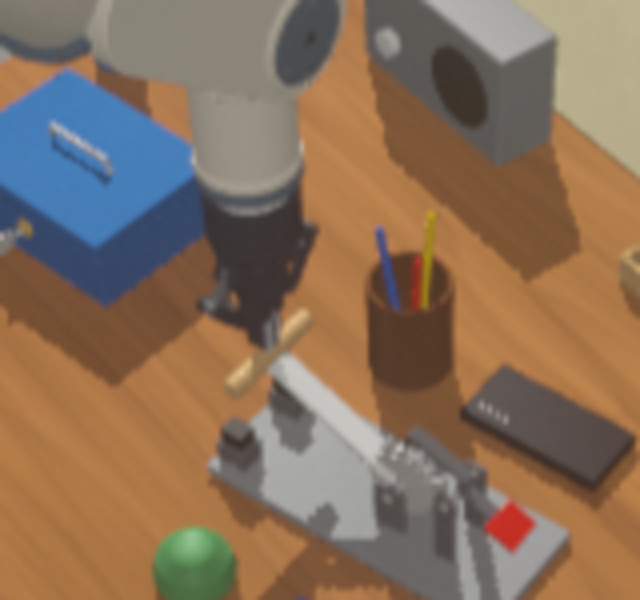

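The arm is following, at about 0.3 rad. The stand hasn't moved (plate corner still at (212,467)) and the tab is still down. Continuing.

Request:
{"method": "arm_command", "body": {
  "targets": [
    [0, -0.0014, 0.0034, 0, 0, 0],
    [0, -0.0014, 0.0034, 0, 0, 0],
    [0, -0.0014, 0.0035, 0, 0, 0],
    [0, -0.0013, 0.0035, 0, 0, 0],
    [0, -0.0011, 0.0035, 0, 0, 0],
    [0, -0.0011, 0.0036, 0, 0, 0],
    [0, -0.001, 0.0036, 0, 0, 0],
    [0, -0.001, 0.0036, 0, 0, 0]
  ]
}}

```text
clock: 10.43
eef_pos: [531.8, 170.0, 95.9]
tcp_rot: [-3.141, -0.002, 0.292]
contact_force: [-1.3, 4.3, 5.4]
opening: -0.0
```

Request:
{"method": "arm_command", "body": {
  "targets": [
    [0, -0.0008, 0.0035, 0, 0, 0],
    [0, -0.0008, 0.0035, 0, 0, 0],
    [0, -0.0007, 0.0035, 0, 0, 0],
    [0, -0.0006, 0.003, 0, 0, 0],
    [0, -0.0004, 0.003, 0, 0, 0],
    [0, -0.0003, 0.002, 0, 0, 0]
  ]
}}

```text
clock: 10.93
eef_pos: [530.6, 172.8, 76.9]
tcp_rot: [-3.141, -0.001, 0.292]
contact_force: [-0.3, 3.9, 3.8]
opening: -0.001
```

Request:
{"method": "arm_command", "body": {
  "targets": [
    [0, -0.0002, 0.002, 0, 0, 0],
    [0, 0, 0.0015, 0, 0, 0],
    [0, 0, 0.001, 0, 0, 0]
  ]
}}

```text
clock: 11.18
eef_pos: [530.3, 172.7, 72.3]
tcp_rot: [3.142, -0.0, 0.292]
contact_force: [0.7, 3.0, 4.5]
opening: 0.006
```

Request:
{"method": "arm_command", "body": {
  "targets": [
    [0, 0, 0.001, 0, 0, 0],
    [0, 0, 0.001, 0, 0, 0],
    [0, 0, 0.001, 0, 0, 0],
    [0, 0, 0, 0, 0, 0]
  ]
}}

```text
clock: 11.52
eef_pos: [530.1, 172.5, 69.3]
tcp_rot: [3.141, 0.0, 0.292]
contact_force: [0.8, 1.8, 3.2]
opening: 0.002
```

Request:
{"method": "arm_command", "body": {
  "targets": [
    [0, 0, 0.0008, 0, 0, 0],
    [0, 0, 0.0008, 0, 0, 0],
    [0, 0, 0, 0, 0, 0]
  ]
}}

```text
clock: 11.77
eef_pos: [530.1, 172.6, 67.7]
tcp_rot: [3.142, 0.0, 0.292]
contact_force: [0.4, 2.0, 3.2]
opening: 0.003
```

Request:
{"method": "arm_command", "body": {
  "targets": [
    [0, 0, 0.0008, 0, 0, 0],
    [0, 0, 0.0007, 0, 0, 0],
    [0, 0, 0, 0, 0, 0]
  ]
}}

```text
clock: 12.02
eef_pos: [530.1, 172.6, 66.2]
tcp_rot: [3.142, 0.0, 0.292]
contact_force: [0.4, 2.2, 2.8]
opening: 0.002
```

Request:
{"method": "arm_command", "body": {
  "targets": [
    [0, 0, 0.0007, 0, 0, 0],
    [0, 0, 0.0006, 0, 0, 0],
    [0, 0, 0, 0, 0, 0],
    [0, 0, 0, 0, 0, 0]
  ]
}}

```text
clock: 12.35
eef_pos: [530.1, 172.7, 65.1]
tcp_rot: [-3.141, 0.0, 0.292]
contact_force: [-0.0, 3.8, 4.8]
opening: -0.001
```

The arm is at about 0.70 and the force is starting to rise at the rubber rests. Retracting straight up.

Request:
{"method": "arm_command", "body": {
  "targets": [
    [0, 0, -0.003, 0, 0, 0],
    [0, 0, -0.01, 0, 0, 0],
    [0, 0, -0.025, 0, 0, 0],
    [0, 0, -0.03, 0, 0, 0],
    [0, 0, -0.035, 0, 0, 0],
    [0, 0, -0.035, 0, 0, 0],
    [0, 0, -0.02, 0, 0, 0],
    [0, 0, 0, 0, 0, 0],
    [0, 0, 0, 0, 0, 0]
  ]
}}

```text
clock: 13.1
eef_pos: [530.7, 172.5, 224.6]
tcp_rot: [3.141, -0.002, 0.292]
contact_force: [-0.4, -1.0, -1.0]
opening: 0.003
```

Request:
{"method": "arm_command", "body": {
  "targets": [
    [0, -0.02, -0.01, 0, 0, 0],
    [0, -0.035, -0.01, 0, 0, 0],
    [0, -0.035, 0, 0, 0, 0],
    [0, -0.035, 0, 0, 0, 0],
    [0, -0.035, 0, 0, 0, 0],
    [0, -0.02, 0, 0, 0, 0],
    [0, 0, 0, 0, 0, 0],
    [0, 0, 0, 0, 0, 0]
  ]
}}

```text
clock: 13.77
eef_pos: [477.2, 345.0, 241.4]
tcp_rot: [3.14, 0.003, 0.294]
contact_force: [0.3, -0.2, -0.3]
opening: 0.004
```

```bash
python3 - <<'E'
from h import *
from rig import r
import cv2
s=r.sense();print(s['clock'],s['eef_pos'],s['contact_force'])
f=r.grab_frame('side');a=f['image'][150:300,200:360];cv2.imwrite('pics/s6.png',cv2.resize(a,None,fx=4,fy=4,interpolation=cv2.INTER_CUBIC))
t=r.grab_frame('top');a=t['image'][170:300,210:340];cv2.imwrite('pics/t6.png',cv2.resize(a,None,fx=4.6,fy=4.6,interpolation=cv2.INTER_CUBIC))
for q in(.6,.64,.67,.7,.72):
    a=.75-q;B=S2W(P,[[-20+150*np.cos(a),y,50+150*np.sin(a)] for y in(-50,50)]);print(q,((proj(f,B)-[200,150]+.5)*4-.5).round().tolist(),((proj(t,B)-[210,170]+.5)*4.6-.5).round().tolist())
E
```

```text
13.7667 [477.23237157 345.02984041 241.38423066] [ 0.28088832 -0.15451609 -0.29785483]
0.6 [[218.0, 144.0], [142.0, 217.0]] [[84.0, 268.0], [121.0, 400.0]]
0.64 [[218.0, 148.0], [142.0, 221.0]] [[84.0, 269.0], [120.0, 401.0]]
0.67 [[217.0, 152.0], [142.0, 225.0]] [[83.0, 270.0], [120.0, 401.0]]
0.7 [[217.0, 155.0], [142.0, 228.0]] [[84.0, 270.0], [120.0, 401.0]]
0.72 [[218.0, 157.0], [143.0, 230.0]] [[84.0, 271.0], [120.0, 402.0]]
```

View pics/s6.png

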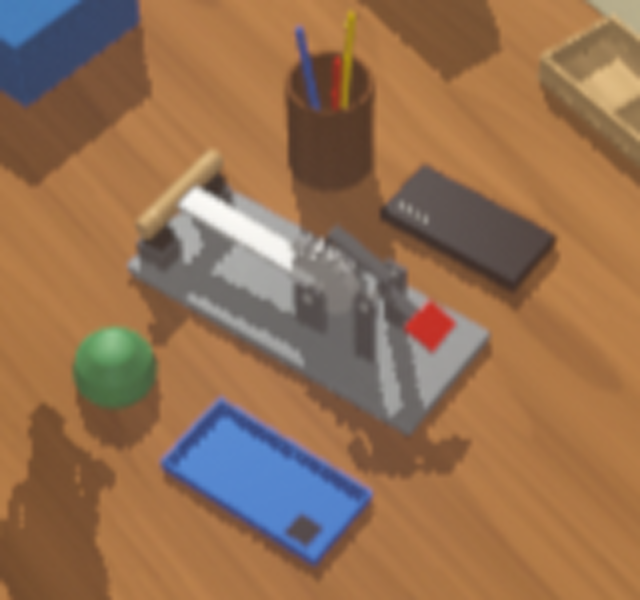

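View pics/t6.png

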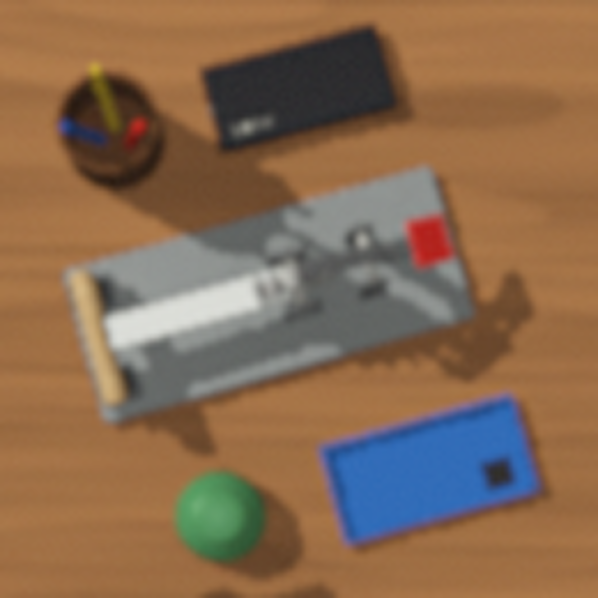

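The crossbar ends are at (216,156) and (143,229) in the side zoom, which matches about 0.70. The tab is still pressed at (430,327), and the plate corners and the things next to the stand are where they were. Handing in.

```bash
python3 -c "
from rig import r
s=r.sense();print(s['qvel'].round(3),s['contact_force']);print(r.sign_off())"
```

```text
[-0.014 -0.011 -0.003  0.003  0.001  0.002] [0.54692592 0.16245808 0.71576091]
the job is handed in; nothing more can be done
None
```

The stand is folded flat and the job is handed in, at about 14 s of the 48 s allowed. I closed the fingers, pressed the red tab down, then followed the crossbar's arc down to the rubber rests. I then lifted clear, and the robot touched nothing at the end.

- **Pawl:** about 0.37 rad from the camera images, both after pressing and in the final picture, so it is still clear of the teeth.
- **Arm:** about 0.70 rad in the last side image, at its stop.
- **Force:** readings were taken at the end of each move. They peaked at about 13 N early in the bar push and were otherwise under about 10 N.
- **Stand and surroundings:** there was no visible shift of the stand, pen holder, power bank, paperweight or phone case in the last pictures. I did not measure the cash box, mug or cream jar again, but the gripper stayed clear of them.

No check failed or disagreed. The two joint angles are my estimates from the camera images, since the robot does not report them.

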